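Hold a pine strip in the mitre block for a square cut

TASK

Get the pine strip ready for a square cut to length: lay it flat on the bed of the wooden mitre block, with a long edge flush along the fence and one end up against the stop block. Then hold it there the way you would while sawing, with one firm slanting push that presses it down on the bed and into the fence at once, your hand on the stop's side of the middle saw slot. Finish while still holding it like this, and leave the saw, the test-tube block and the beaker where they are.

Things in the scene. Friction and masses are not known exactly. Their poses are not given: they have to be found in the camera images.
- strip_mid (a point): centre of the loose planed pine strip, 200 mm long (its x axis), 44 mm wide (y), 20 mm thick (z), about 0.1 kg; it starts flat on the worktop left or right of the mitre block. Ends and broad faces are alike. Flush to the fence and flat on the bed its centre is 22 mm in front of the fence face, 10 mm above the bed
- strip: the pine strip itself, origin at the centre of its underside, same axes as strip_mid
- mitre: beech mitre block bed on a plywood board 170 x 360 mm, fixed. Origin at worktop level under the bed's middle; x points from the open front to the fence, y left along the fence, z up. Bed 300 mm long (y -150 to 150), 100 mm deep (x -50 to 50, the fence taking 30 to 50), top 32 mm above the worktop; plywood top 12 mm up, 40 mm of it in front of the bed
- fence: upright beech fence along the +x side of the bed, 300 mm long, 20 mm thick, 36 mm high above the bed, fixed; origin and axes as mitre, its face at x = 30 mm. Three narrow dark saw slots: a square one in the middle (y = 0, scored across the bed too), one at 45 degrees 70 mm to each side
- corner (a point): the point where the fence's face meets the top of the bed, at the middle (square) saw slot; axes as mitre: x into the fence, y left along it, z up
- stop: beech stop block clamped to the fence by a steel saddle, left (+y) of the middle slot; 24 mm wide along the fence, reaching 40 mm out in front of it, 31 mm high above the bed (saddle on the fence: 40 mm); fixed, but at another place along the fence each time. Origin at worktop level under its right-hand face; axes as mitre
- stop_face (a point): point at bed level on the stop block's right-hand face (which looks to -y, towards the middle slot), 22 mm in front of the fence; axes as mitre. With its end against the stop, the strip's centre is 100 mm to the right (-y) of this point
- saw: bystander: brass-backed tenon saw, 330 mm long, lying flat on the other side of the mitre block from the strip; leave it
- tube_block: bystander: dark wooden test-tube block 55 x 120 x 40 mm with three glass tubes up to 102 mm high, standing on the left beyond the mitre block; leave it
- beaker: bystander: glass beaker, 72 mm across and 95 mm high, standing on the right beyond the mitre block; leave it
Not all that is in view belongs to the job. Of the things that look like the strip, the largest one is meant.

How it is judged:
By the outcome, as a careful person would: the job done as asked, in the order asked, and still so for the second after the job is handed in, while the arm keeps its last pose, push and grip.
It also fails if it takes over 67 s, if anything falls off the work surface, if the arm or the gripper's body presses on something with over 40 N, if the wrist force passes 120 N, or if a joint passes its speed limit or range.

ROBOT

A 6-joint arm with a two-finger parallel gripper is mounted at the origin on the work surface. World frame = base frame: x ahead of the robot, y to its left, z up, the work surface at z = 0. Lengths are in m, angles in rad, forces in N, time in s.
With the tool pointing down it reaches from about 0.35 to 0.975 m from the base axis. Payload 4.9 kg.
Tool frame: the origin (TCP) lies at the very end of the fingers, on their centre line; the grasp point (between the pads) lies 19 mm behind it; z points along the fingers, y is the line along which they close (so a half turn about z gives the same grasp; the last joint's range is limited). The gripper opens to 85 mm and grips with 20 to 120 N. Pads are 22 mm wide; open, the fingers measure 114 mm over their backs; the gripper's body (76 mm by 85 mm) begins 54 mm behind the grasp point. The pads swing forward as they close: fully open they stand 13 mm farther back than shut.
Start: joints at [1.068, 0.053, 1.613, -0, 1.476, -0.119], TCP at [0.234, 0.58, 0.231] pointing down, gripper open.
Joint ranges: [-3.01, 3.01], [-1.01, 2.22], [0.06, 2.58], [-1.02, 4.17], [0.09, 2.62], [-3.14, 3.14]. Speed limits (rad/s): [2.57, 2.57, 3.14, 3.14, 3.14, 3.14].

INTERFACE

Orientations are given as a rotation vector (axis times angle).
In Python, from station import get_obs, get_image, finish_job gives the robot as it stands. The module is installed in compiled form; this text tells all that it offers.
- The arm moves only by the tool carry_out, never from a script. Its argument "rows" is a list of rows, each a list of 7 numbers: the turn, a rotation vector about the tool's x, y, z as a fraction of full scale, then the shift along the tool's x, y, z as a fraction of full scale, then the closure, from -1 (fully open) to 1 (shut). A call has 1 to 5 rows; each row is the pose to reach, as a shift and turn from the pose commanded when the call began, along the tool's axes at that moment, turning the shorter way round; what a row does not reach only later rows make up. Full scale, the value 1, is 300 mm for a shift and pi rad for a turn. A row lasts 1/10 s, in which the tool goes at most 50 mm and 8.59 degrees, less where a joint would pass 70% of its speed; a pose out of reach is approached as far as the arm can. A call with a number of a shift or a turn outside -1 to 1 is refused whole. A call with a gripper value outside its range is refused whole. The fingers move at their own pace and stop on an object; "force" is the grip in N (left out, the last holds). Time passes only in rows, so rows that repeat a pose let the fingers close. It gives the time, the measured TCP pose, the force, the opening and the grip force at its end, in the units of the state.
- get_obs(): the state, without advancing time (a new reading comes with each control period).
- get_image(name): name is "scene" or "top"; returns a dict with "img" (384x512x3 uint8, blue, green, red), "mtx" (3x3 intrinsics, pixels), "R" (3x3) and "t" (3): a world point X has camera coordinates R X + t. Camera axes: x right, y down, z forward; pixel columns grow to the right and rows downward; lengths in m; the calibration is good to about 2 mm. A picture is of the moment at which its call begins. There is no depth.
- finish_job(): hands the job in; it is judged then, once.
The state is a dict: "t": time; "q": joint angles; "dq": joint speeds; "effort": joint torques, N m; "tool_pos": TCP position; "tool_rot": TCP orientation; "contact_force": force on the tool from outside, world axes, zero at the start; "wrist_torque": the same for the moment, N m; "opening": finger opening in m; "grip_force": force on a finger pad.
Only numpy, scipy, OpenCV 4.12 (cv2) and the standard library are available. Lean on these libraries where they do the work, as an engineer would, in place of code of your own. Each camera call takes 0.05 s, during which the arm holds its last target. There are 200 camera calls.

## Working session

There is one attempt and no reset: what is moved stays moved. The work goes in short steps, Python scripts to look and compute and a tool call to move; the robot and the scene stay as the last step left them, time stands still between calls to the robot, and variables do not carry over. Pictures are saved under pics/ and viewed, at most 10 in all, crops included, and the job is handed in when it is done.

Besides the shell and the picture viewer there is one more tool, called after ">>>" as a command line: name --pt "numbers of a row" for each row, then --argument value for the rest. carry_out: Moves the arm, as the interface text tells. Shift numbers are shares of 300 mm and turn numbers shares of pi rad, none past 1 either way. Its arguments: {"type":"object","properties":{"rows":{"type":"array"},"force":{"type":"number"}},"required":["rows"]}

```bash
mkdir -p pics; cat > h.py <<'E'
import numpy as np, cv2
from station import get_obs, get_image, finish_job
from scipy.spatial.transform import Rotation as Rn
def ray(I,uv,z):
    d=np.linalg.inv(I["mtx"])@np.array([uv[0],uv[1],1.]); d=I["R"].T@d; c=-I["R"].T@I["t"]
    return c+d*(z-c[2])/d[2]
def proj(I,X):
    p=I["mtx"]@(I["R"]@np.array(X)+I["t"]); return p[:2]/p[2]
E
python3 - <<'E'
from h import *
np.set_printoptions(precision=4,suppress=True)
o=get_obs()
print({k:o[k] for k in("t","tool_pos","tool_rot","contact_force","opening")})
for n in("top","scene"):
    I=get_image(n); cv2.imwrite(f"pics/{n}0.png",cv2.resize(I["img"],(800,600),interpolation=cv2.INTER_CUBIC)); np.savez(f"{n}0.npz",**I)
    print(n,-I["R"].T@I["t"],I["mtx"][0,0])
E
```

```text
{'t': 0.0, 'tool_pos': array([0.2337, 0.579 , 0.2301]), 'tool_rot': array([-0.599 , -3.0833,  0.003 ]), 'contact_force': array([-0.9372,  0.2352, -0.6078]), 'opening': 0.08540039707253029}
top [ 0.3952 -0.0691  1.6059] 481.5350499946744
scene [0.979  0.6972 0.6795] 423.00532634562455
```

View pics/top0.png

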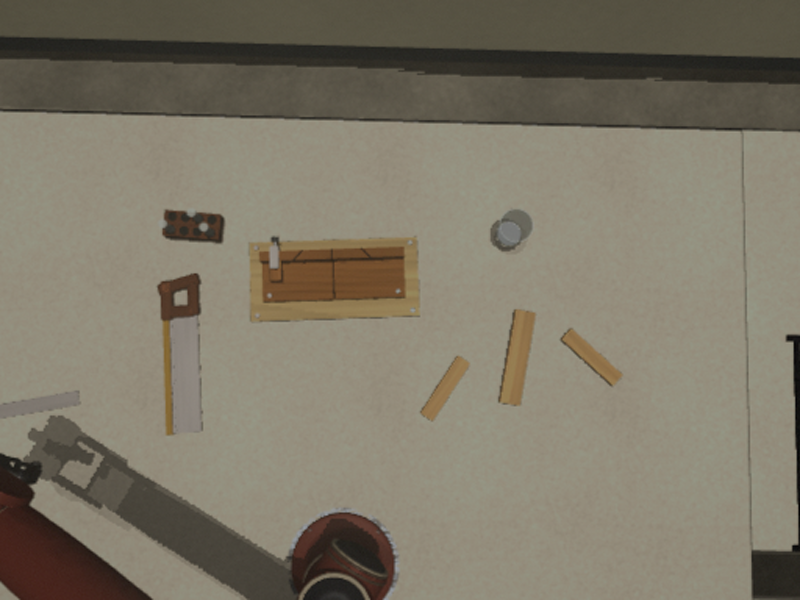

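View pics/scene0.png

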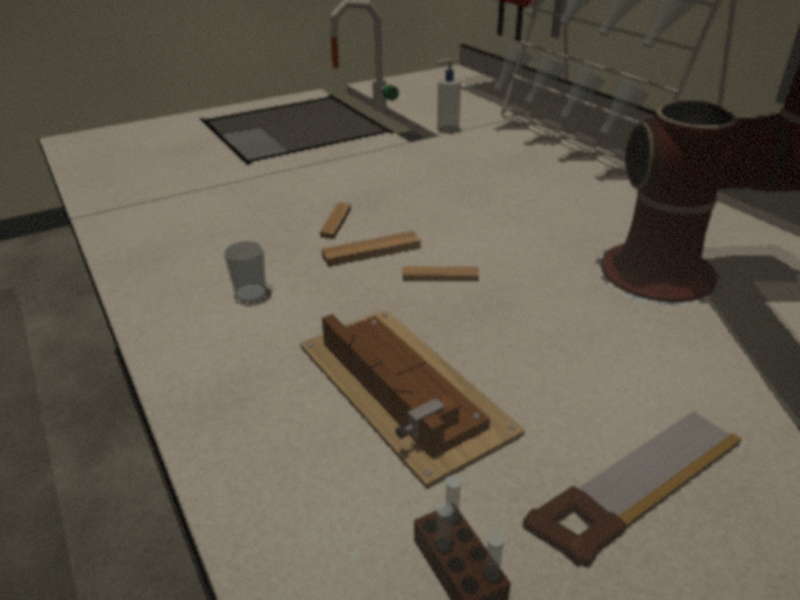

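The top view (800×600 scale) shows the mitre block around (335,280) with its stop at about (276,262). The strip is the large bar at (517,357), with two shorter offcuts beside it. The saw is at (182,355), the tubes at (193,226) and the beaker at (509,230).

```bash
cat > m.py <<'E'
from h import *
np.set_printoptions(precision=4,suppress=True)
I=dict(np.load("top0.npz")); im=I["img"]; hsv=cv2.cvtColor(im,cv2.COLOR_BGR2HSV)
for uv in [(331,228),(215,195),(200,180),(165,195),(230,175),(175,176)]: print(uv,hsv[uv[1],uv[0]],im[uv[1],uv[0]])
m=((hsv[...,1]>85)&(hsv[...,2]>60)).astype(np.uint8)*255
cs,_=cv2.findContours(m,cv2.RETR_EXTERNAL,cv2.CHAIN_APPROX_NONE)
for c in cs:
    if cv2.contourArea(c)<150: continue
    (u,v),_,_=cv2.minAreaRect(c)
    z=0.012 if cv2.contourArea(c)>3000 else 0.02
    P=np.array([ray(I,p[0],z)[:2] for p in c],np.float32)
    r=cv2.minAreaRect(P*1000); print(np.array([u,v]),cv2.contourArea(c),z,np.array(r[0]),np.array(r[1]),r[2]); print(cv2.boxPoints(r))
crop=im[145:210,150:275]; cv2.imwrite("pics/crop0.png",cv2.resize(crop,None,fx=6,fy=6,interpolation=cv2.INTER_CUBIC))
S=dict(np.load("scene0.npz"))["img"][195:315,185:340]; cv2.imwrite("pics/crop1.png",cv2.resize(S,None,fx=5,fy=5,interpolation=cv2.INTER_CUBIC))
E
python3 m.py
```

```text
(331, 228) [ 17 122 148] [ 77 117 148]
(215, 195) [ 20 107 143] [ 83 122 143]
(200, 180) [ 14 150 109] [ 45  75 109]
(165, 195) [ 20 108 142] [ 82 121 142]
(230, 175) [ 15 150 112] [ 46  78 112]
(175, 176) [ 14 150 119] [ 49  82 119]
[225.6618 366.3971] 182.5 0.02 [-10.0955 -23.2843] [118.1824  33.0624] 61.22929382324219
[[-53.0269 -67.1243]
 [-24.046  -83.0374]
 [ 32.8359  20.5557]
 [  3.8549  36.4688]]
[224.8369 350.6846] 614.0 0.02 [ 39.1634 -18.6888] [208.1382 132.7429] 64.68453979492188
[[ -65.3344  -84.3833]
 [  54.6608 -141.1444]
 [ 143.6611   47.0057]
 [  23.6659  103.7668]]
[ 23.4732 362.7523] 2076.0 0.02 [-13.6658 620.0326] [323.4563 137.1902] 48.665470123291016
[[-171.9856  543.9003]
 [ -68.9741  453.2924]
 [ 144.654   696.1649]
 [  41.6425  786.7728]]
[284.2733 248.0026] 386.5 0.02 [ 370.1366 -204.2873] [ 32.35 144.25] 57.85511016845703
[[ 300.4619 -179.6078]
 [ 422.5992 -256.3578]
 [ 439.8114 -228.9669]
 [ 317.6741 -152.2169]]
[378.2083 228.1646] 395.0 0.02 [ 442.6142 -512.2163] [145.5903  32.8654] 48.70164108276367
[[ 382.2252 -556.0608]
 [ 406.9164 -577.7513]
 [ 503.0032 -468.3718]
 [ 478.312  -446.6813]]
[330.4983 228.3101] 752.0 0.02 [ 438.8576 -355.3329] [ 44.7702 198.2988] 80.6544418334961
[[ 337.3892 -361.3202]
 [ 533.0559 -393.5216]
 [ 540.326  -349.3456]
 [ 344.6593 -317.1442]]
[116.3887 226.4517] 797.5 0.02 [428.3035 347.473 ] [331.8836  86.4657] 6.226644039154053
[[258.6516 372.4525]
 [268.0298 286.4969]
 [597.9555 322.4935]
 [588.5773 408.4491]]
[213.288  178.3521] 5060.5 0.012 [594.9849  35.4192] [168.0476 356.8671] 3.4477031230926514
[[ 500.3826  208.4768]
 [ 521.8437 -147.7444]
 [ 689.5871 -137.6384]
 [ 668.126   218.5828]]
[118.5738 143.1885] 203.5 0.02 [703.441  354.5663] [95.3744 54.1256] 86.2554931640625
[[673.3217 308.7483]
 [727.3317 305.2135]
 [733.5604 400.3843]
 [679.5504 403.9191]]
```

View pics/crop0.png

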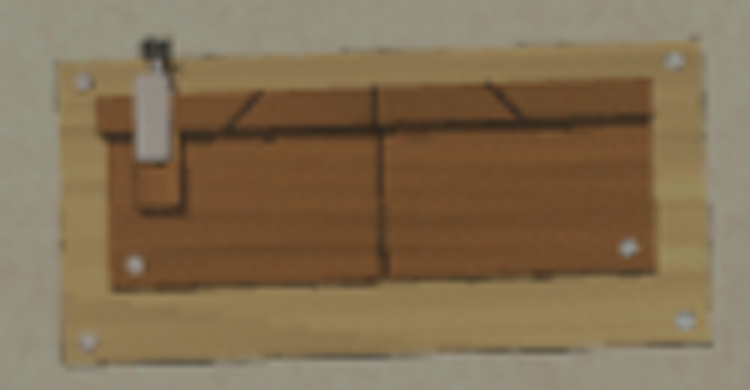

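View pics/crop1.png

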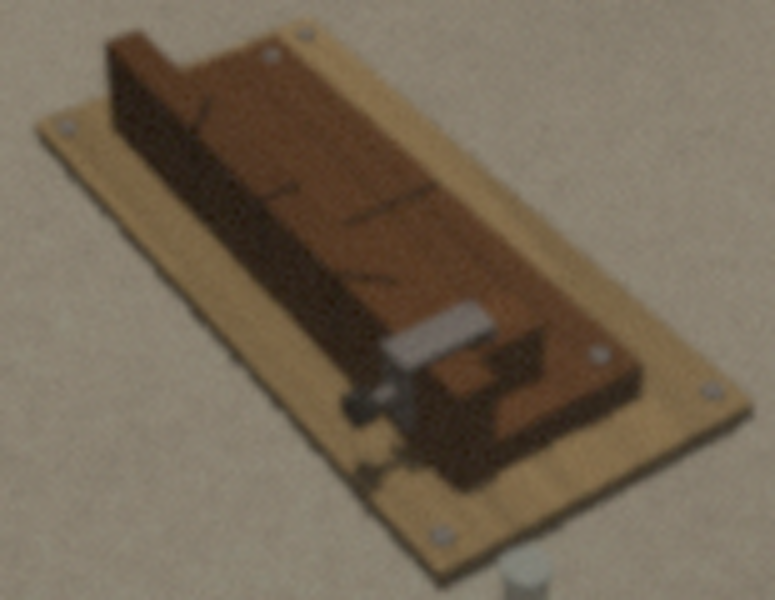

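```bash
cat >> h.py <<'E'
yaw=np.deg2rad(3.45); Rm=np.array([[np.cos(yaw),-np.sin(yaw)],[np.sin(yaw),np.cos(yaw)]]); M0=np.array([.600,.0357])
def toM(p): return Rm.T@(np.array(p)[:2]-M0)
def toW(p): return M0+Rm@np.array(p)
E
python3 - <<'E'
from h import *
np.set_printoptions(precision=4,suppress=True)
I=dict(np.load("top0.npz")); S=dict(np.load("scene0.npz"))
t=lambda u,v:(150+u/6-.4,145+v/6-.4); s=lambda u,v:(185+u/5-.4,195+v/5-.4)
for n,J,p,z in [("bed FL (-50,150)",I,t(113,290),.032),("bed FR (-50,-150)",I,t(655,272),.032),("slot front (-50,0)",I,t(383,273),.032),("slot fence (30,0)",I,t(379,132),.032),
 ("fence top BR (50,-150)",I,t(650,80),.068),("fence top BL (50,150)",I,t(97,98),.068),
 ("stop topL front",I,t(134,212),.063),("stop topR front",I,t(179,210),.063),("stop bottomR front",I,t(186,212),.032),
 ("scene bed FL",S,s(640,368),.032),("scene stop front bottom R?",S,s(545,365),.032),("scene stop front top R",S,s(548,322),.063)]:
    print(n,toM(ray(J,p,z))*1000)
# strip in the scene view
hs=cv2.cvtColor(S["img"],cv2.COLOR_BGR2HSV); 
for X in [(.4389,-.3553,.02),(.533,-.3935,.02),(.5403,-.3493,.02),(.3447,-.3171,.02),(.3374,-.3613,.02)]: print(proj(S,X)*1.5625)
o=get_obs();R=Rn.from_rotvec(o["tool_rot"]).as_matrix();print(R,o["tool_pos"])
E
```

```text
bed FL (-50,150) [-51.1933 147.6287]
bed FR (-50,-150) [ -51.4983 -148.8571]
slot front (-50,0) [-46.9288  -0.0315]
slot fence (30,0) [31.0605 -0.0387]
fence top BR (50,-150) [  48.8584 -148.78  ]
fence top BL (50,150) [ 49.1318 148.7505]
stop topL front [-12.6292 130.8407]
stop topR front [-12.3729 106.6833]
stop bottomR front [ -9.6223 106.8743]
scene bed FL [-47.0251 150.9921]
scene stop front bottom R? [-14.3661 126.3633]
scene stop front top R [-10.5655 131.2563]
[370.7241 244.1551]
[320.7329 248.1874]
[326.7993 258.6365]
[419.9298 240.1772]
[411.8098 230.6114]
[[-0.9272  0.3745 -0.0009]
 [ 0.3745  0.9272 -0.0017]
 [ 0.0002 -0.0019 -1.    ]] [0.2338 0.579  0.2302]
```

```bash
cat >> h.py <<'E'
def down(a):
    a=np.deg2rad(a); y=np.array([np.cos(a),np.sin(a),0]); z=np.array([0,0,-1.]); return np.c_[np.cross(y,z),y,z]
def chain(p,R,W,nd=4):
    """print row numbers (turn/pi, shift/.3) for successive waypoints, tracking the rounded commands"""
    p=np.array(p,float)
    for q,Q in W:
        r=np.round(Rn.from_matrix(R.T@Q).as_rotvec()/np.pi,nd); s=np.round(R.T@(np.array(q)-p)/.3,nd)
        n=max(np.linalg.norm(s)*.3/.05,np.linalg.norm(r)*180/8.59)
        print((np.r_[r,s]+0.).tolist(),"rows %.1f"%n)
        p=p+R@s*.3; R=R@Rn.from_rotvec(r*np.pi).as_matrix()
def meas(): 
    o=get_obs(); return o["tool_pos"],Rn.from_rotvec(o["tool_rot"]).as_matrix()
E
python3 - <<'E'
from h import *
D=down(80.65); 
chain([.234,.58,.231],down(68),[([.38,.42,.25],D),([.50,.22,.25],D),([.50,.0,.25],D),([.47,-.21,.25],D),([.4389,-.3553,.10],D)],3)
E
```

```text
[0.0, 0.0, -0.07, -0.651, -0.312, -0.063] rows 4.3
[0.0, 0.0, 0.0, -0.503, -0.593, 0.0] rows 4.7
[0.0, 0.0, 0.0, -0.12, -0.723, 0.0] rows 4.4
[0.0, 0.0, 0.0, -0.016, -0.707, 0.0] rows 4.2
[0.0, 0.0, 0.0, 0.023, -0.495, 0.5] rows 4.2
```

>>> carry_out --pt "0 0 -0.07 -0.651 -0.312 -0.063 -1" --pt "0 0 -0.07 -0.651 -0.312 -0.063 -1" --pt "0 0 -0.07 -0.651 -0.312 -0.063 -1" --pt "0 0 -0.07 -0.651 -0.312 -0.063 -1" --pt "0 0 -0.07 -0.651 -0.312 -0.063 -1"

```text
t: 0.6
tool_pos: [0.3823, 0.4167, 0.2503]
tool_rot: [0.263, 3.13, -0.001]
contact_force: [-0.3, 0.2, -0.9]
opening: 0.0856
grip_force: 0.0
```

>>> carry_out --pt "0 0 0 -0.503 -0.593 0 -1" --pt "0 0 0 -0.503 -0.593 0 -1" --pt "0 0 0 -0.503 -0.593 0 -1" --pt "0 0 0 -0.503 -0.593 0 -1" --pt "0 0 0 -0.503 -0.593 0 -1"

```text
t: 1.1
tool_pos: [0.5008, 0.2167, 0.2497]
tool_rot: [-0.26, -3.13, 0.001]
contact_force: [0.9, -0.2, 0.5]
opening: 0.0851
grip_force: 0.0
```

>>> carry_out --pt "0 0 0 -0.12 -0.723 0 -1" --pt "0 0 0 -0.12 -0.723 0 -1" --pt "0 0 0 -0.12 -0.723 0 -1" --pt "0 0 0 -0.12 -0.723 0 -1" --pt "0 0 0 -0.12 -0.723 0 -1"

```text
t: 1.6
tool_pos: [0.4994, -0.0039, 0.2498]
tool_rot: [-0.263, -3.13, 0.002]
contact_force: [-0.3, 0.3, 0.5]
opening: 0.0852
grip_force: 0.0
```

>>> carry_out --pt "0 0 0 -0.016 -0.707 0 -1" --pt "0 0 0 -0.016 -0.707 0 -1" --pt "0 0 0 -0.016 -0.707 0 -1" --pt "0 0 0 -0.016 -0.707 0 -1" --pt "0 0 0 -0.016 -0.707 0 -1"

```text
t: 2.1
tool_pos: [0.4689, -0.2142, 0.2496]
tool_rot: [-0.265, -3.129, 0.001]
contact_force: [0.1, 1.3, -0.1]
opening: 0.0855
grip_force: 0.0
```

```bash
python3 - <<'E'
from h import *
D=down(80.65); p,R=meas(); print(p)
chain(p,R,[([.4389,-.3553,.09],D),([.4389,-.3553,.004],D)],3)
E
```

```text
[ 0.46885611 -0.21424494  0.24964063]
[0.0, 0.0, -0.002, 0.019, -0.48, 0.533] rows 4.3
[0.0, 0.0, 0.0, -0.001, 0.0, 0.286] rows 1.7
```

>>> carry_out --pt "0 0 -0.002 0.019 -0.48 0.533 -1" --pt "0 0 -0.002 0.019 -0.48 0.533 -1" --pt "0 0 -0.002 0.019 -0.48 0.533 -1" --pt "0 0 -0.002 0.019 -0.48 0.533 -1" --pt "0 0 -0.002 0.019 -0.48 0.533 -1"

```text
t: 2.6
tool_pos: [0.4382, -0.351, 0.0851]
tool_rot: [-0.25, -3.125, -0.008]
contact_force: [-0.6, 0.9, -0.4]
opening: 0.0855
grip_force: 0.0
```

>>> carry_out --pt "0 0 0 0 0 0 -1" --pt "0 0 0 0 0 0 -1"

```text
t: 2.8
tool_pos: [0.4419, -0.3511, 0.0914]
tool_rot: [0.246, 3.131, -0.0]
contact_force: [-0.3, 0.7, -0.0]
opening: 0.0853
grip_force: 0.0
```

```bash
python3 - <<'E'
from h import *
D=down(80.65); p,R=meas(); print(p)
chain(p,R,[([.4389,-.3553,.004],D)],3)
E
```

```text
[ 0.44193841 -0.35110914  0.09140857]
[0.0, 0.0, 0.002, 0.008, -0.015, 0.291] rows 1.7
```

>>> carry_out --pt "0 0 0.002 0.008 -0.015 0.15 -1" --pt "0 0 0.002 0.008 -0.015 0.291 -1" --pt "0 0 0.002 0.008 -0.015 0.291 -1" --pt "0 0 0.002 0.008 -0.015 0.291 -1"

```text
t: 3.2
tool_pos: [0.4391, -0.3552, 0.0047]
tool_rot: [0.255, 3.13, -0.001]
contact_force: [-0.0, -0.5, 1.1]
opening: 0.0855
grip_force: 0.0
```

>>> carry_out --pt "0 0 0 0 0 0 1" --pt "0 0 0 0 0 0 1" --pt "0 0 0 0 0 0 1" --pt "0 0 0 0 0 0 1" --pt "0 0 0 0 0 0 1" --force 40

```text
t: 3.7
tool_pos: [0.4394, -0.3569, 0.0055]
tool_rot: [0.257, 3.128, -0.004]
contact_force: [-0.4, 1.0, 5.8]
opening: 0.0434
grip_force: 42.3
```

>>> carry_out --pt "0 0 0 0 0 0 1" --pt "0 0 0 0 0 0 1" --pt "0 0 0 0 0 0 1"

```text
t: 4.0
tool_pos: [0.4394, -0.3569, 0.0055]
tool_rot: [0.257, 3.128, -0.004]
contact_force: [-0.7, 0.9, 6.2]
opening: 0.0428
grip_force: 42.3
```

```bash
python3 - <<'E'
from h import *
p,R=meas(); a=toW([-.017,-.003]); print(a)
chain([.4391,-.3553,.0045],R,[([.439,-.355,.15],R),([.50,-.15,.15],down(42)),([*a,.13],down(3.45))],3)
E
```

```text
[0.58321134 0.03168242]
[0.0, 0.0, 0.0, -0.001, 0.0, -0.485] rows 2.9
[0.0, 0.001, 0.214, -0.089, 0.707, -0.001] rows 4.5
[0.0, 0.0, 0.215, 0.264, 0.612, 0.066] rows 4.5
```

>>> carry_out --pt "0 0 0 0 0 -0.1 1" --pt "0 0 0 0 0 -0.25 1" --pt "0 0 0 0 0 -0.4 1" --pt "0 0 0 0 0 -0.485 1" --pt "0 0 0 0 0 -0.485 1"

```text
t: 4.5
tool_pos: [0.4403, -0.3581, 0.1548]
tool_rot: [0.257, 3.123, -0.011]
contact_force: [0.4, 0.4, -0.6]
opening: 0.0427
grip_force: 41.4
```

>>> carry_out --pt "0 0 0.043 -0.018 0.141 0 1" --pt "0 0 0.086 -0.036 0.283 0 1" --pt "0 0 0.128 -0.053 0.424 0 1" --pt "0 0 0.171 -0.071 0.566 0 1" --pt "0 0.001 0.214 -0.089 0.707 0 1"

```text
t: 5.0
tool_pos: [0.4981, -0.1487, 0.1467]
tool_rot: [-1.282, -2.862, -0.001]
contact_force: [0.2, 0.2, -1.5]
opening: 0.0429
grip_force: 41.4
```

>>> carry_out --pt "0 0 0.043 0.053 0.122 0.01 1" --pt "0 0 0.086 0.106 0.245 0.02 1" --pt "0 0 0.129 0.158 0.367 0.04 1" --pt "0 0 0.172 0.211 0.49 0.05 1" --pt "0 0 0.215 0.264 0.612 0.066 1"

```text
t: 5.5
tool_pos: [0.5815, 0.0328, 0.1269]
tool_rot: [-2.158, -2.277, 0.004]
contact_force: [0.3, -1.2, -1.1]
opening: 0.0429
grip_force: 41.4
```

>>> carry_out --pt "0 0 0 0 0 0 1" --pt "0 0 0 0 0 0 1" --pt "0 0 0 0 0 0 1"

```text
t: 5.8
tool_pos: [0.5812, 0.0305, 0.1277]
tool_rot: [-2.152, -2.283, 0.003]
contact_force: [-0.5, 0.3, -1.6]
opening: 0.0431
grip_force: 41.5
```

```bash
python3 - <<'E'
from h import *
np.set_printoptions(precision=4,suppress=True)
p,R=meas(); print(p,toM(p),np.degrees(np.arctan2(R[1,1],R[0,1])))
I=get_image("top"); im=I["img"]; cv2.imwrite("pics/top1.png",cv2.resize(im[110:260,120:320],None,fx=4,fy=4,interpolation=cv2.INTER_CUBIC))
a=toW([-.017,-.003]); chain(p,R,[([*a,.0365],down(3.45))],3)
E
```

```text
[0.5812 0.0305 0.1277] [-0.0191 -0.0041] 3.3902239922427118
[-0.001, 0.0, 0.0, 0.003, 0.008, 0.304] rows 1.8
```

View pics/top1.png

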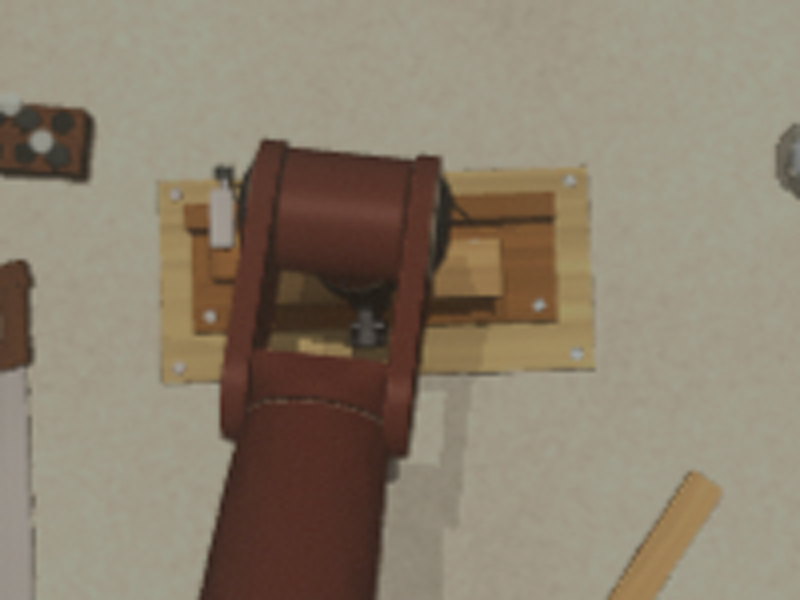

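The crop shows the strip held parallel over the bed. Its right end is at (502,268), and its left end is still short of the stop at (222,262). Next I lower it.

>>> carry_out --pt "0 0 0 0.003 0.008 0.1 1" --pt "0 0 0 0.003 0.008 0.2 1" --pt "0 0 0 0.003 0.008 0.27 1" --pt "0 0 0 0.003 0.008 0.295 1" --pt "0 0 0 0.003 0.008 0.295 1"

```text
t: 6.35
tool_pos: [0.5835, 0.0314, 0.0397]
tool_rot: [-2.153, -2.282, 0.003]
contact_force: [0.2, -0.6, -0.7]
opening: 0.0428
grip_force: 41.7
```

>>> carry_out --pt "0 0 0 0 0 0.005 1" --pt "0 0 0 0 0 0.008 1" --pt "0 0 0 0 0 0.008 1"

```text
t: 6.65
tool_pos: [0.5847, 0.0321, 0.0387]
tool_rot: [-2.154, -2.285, -0.0]
contact_force: [-0.1, -0.3, -1.1]
opening: 0.0428
grip_force: 41.7
```

```bash
python3 - <<'E'
from h import *
np.set_printoptions(precision=4,suppress=True)
I=get_image("top"); J=I
o=get_obs();p,R=meas(); print(p,toM(p),o["contact_force"])
im=I["img"];hsv=cv2.cvtColor(im,cv2.COLOR_BGR2HSV)
# brightness profile along strip's centre line right part
for y in np.arange(-.080,-.125,-.002):
    u=proj(I,[*toW([toM(p)[0],y]),.052]); print(round(y,3),im[int(round(u[1])),int(round(u[0])),2],end="; ")
print(R.T@np.array([*(Rm@[0,.01]),0])/.3)
E
```

```text
[0.5846 0.0322 0.0386] [-0.0156 -0.0026] [ 0.3295 -0.2614 -1.0448]
-0.08 147; -0.082 150; -0.084 149; -0.086 149; -0.088 150; -0.09 150; -0.092 148; -0.094 148; -0.096 148; -0.098 149; -0.1 144; -0.102 144; -0.104 118; -0.106 118; -0.108 117; -0.11 117; -0.112 117; -0.114 117; -0.116 117; -0.118 117; -0.12 117; -0.122 117; -0.124 117; [ 0.0333 -0.      0.0001]
```

>>> carry_out --pt "0 0 0 0.01 0 0 1" --pt "0 0 0 0.02 0 0 1" --pt "0 0 0 0.025 0 0 1" --pt "0 0 0 0.03 0 0 1" --pt "0 0 0 0.03 0 0 1"

```text
t: 7.2
tool_pos: [0.5836, 0.0415, 0.0378]
tool_rot: [-2.152, -2.284, 0.001]
contact_force: [0.3, -0.7, -0.4]
opening: 0.0428
grip_force: 41.6
```

>>> carry_out --pt "0 0 0 0.003 0 0 1" --pt "0 0 0 0.005 0 0 1" --pt "0 0 0 0.006 0 0 1"

```text
t: 7.5
tool_pos: [0.5836, 0.0417, 0.038]
tool_rot: [-2.154, -2.286, 0.004]
contact_force: [-0.7, -5.9, -0.4]
opening: 0.0429
grip_force: 41.7
```

>>> carry_out --pt "0 0 0 0 0 0.003 1" --pt "0 0 0 0 0 0.006 1" --pt "0 0 0 0 0 0.008 1" --pt "0 0 0 0 0 0.008 1"

```text
t: 7.9
tool_pos: [0.5838, 0.0417, 0.0375]
tool_rot: [-2.154, -2.285, 0.005]
contact_force: [-6.2, -6.7, 9.2]
opening: 0.0429
grip_force: 42.8
```

>>> carry_out --pt "0 0 0 0 0 0 -0.27" --pt "0 0 0 0 0 0 -0.27" --pt "0 0 0 0 0 0 -0.27" --pt "0 0 0 0 0 0 -0.27"

```text
t: 8.3
tool_pos: [0.5833, 0.0433, 0.0352]
tool_rot: [-2.152, -2.284, 0.001]
contact_force: [-0.7, -0.2, -0.2]
opening: 0.0543
grip_force: 0.0
```

>>> carry_out --pt "0 0 0 0 0 -0.02 -0.27" --pt "0 0 0 0 0 -0.1 -0.27" --pt "0 0 0 0 0 -0.2 -0.27" --pt "0 0 0 0 0 -0.3 -0.27" --pt "0 0 0 0 0 -0.3 -0.27"

```text
t: 8.8
tool_pos: [0.5873, 0.0429, 0.1317]
tool_rot: [2.151, 2.283, 0.009]
contact_force: [0.9, 1.0, 0.9]
opening: 0.0543
grip_force: 0.0
```

```bash
cat >> h.py <<'E'
def tilt(a,th):
    return Rn.from_rotvec(np.deg2rad(-th)*np.array([-np.sin(yaw),np.cos(yaw),0])).as_matrix()@down(a)
E
python3 - <<'E'
from h import *
np.set_printoptions(precision=3,suppress=True)
p,R=meas(); print(p,get_obs()["q"]); 
w=lambda x,y,z:[*toW([x,y]),z]
for a in (93.45,-86.55):
    T=tilt(a,45); print(T[:,2])
    chain(p,R,[(w(-.05,.007,.15),down(3.45+(a-3.45)/2)),(w(-.075,.007,.15),down(a)),(w(-.09,.007,.12),T)],3)
E
```

```text
[0.587 0.043 0.132] [-0.054  0.044  1.793  0.002  1.297 -0.114]
[ 0.706  0.043 -0.707]
[0.002, 0.001, -0.25, -0.003, -0.125, -0.062] rows 5.2
[0.0, 0.0, -0.25, 0.059, -0.059, 0.0] rows 5.2
[0.0, -0.25, 0.0, 0.05, 0.0, 0.1] rows 5.2
[ 0.706  0.043 -0.707]
[0.002, -0.001, 0.25, -0.003, -0.125, -0.062] rows 5.2
[0.0, 0.0, 0.25, -0.059, -0.059, 0.0] rows 5.2
[0.0, 0.25, 0.0, -0.05, 0.0, 0.1] rows 5.2
```

>>> carry_out --pt "0 0 -0.04 0 -0.03 -0.06 1" --pt "0 0 -0.085 0 -0.06 -0.06 1" --pt "0 0 -0.13 0 -0.09 -0.06 1" --pt "0 0 -0.175 0 -0.125 -0.06 1" --pt "0 0 -0.22 0 -0.125 -0.06 1"

```text
t: 9.3
tool_pos: [0.545, 0.0409, 0.1428]
tool_rot: [-1.243, -2.88, 0.0]
contact_force: [0.2, -0.3, -0.5]
opening: 0.0
grip_force: 0.0
```

>>> carry_out --pt "0 0 -0.045 0.02 -0.02 0 1" --pt "0 0 -0.09 0.04 -0.04 0 1" --pt "0 0 -0.13 0.06 -0.06 0 1" --pt "0 0 -0.175 0.06 -0.06 0 1" --pt "0 0 -0.22 0.06 -0.06 0 1"

```text
t: 9.8
tool_pos: [0.5203, 0.0417, 0.1431]
tool_rot: [-0.194, -3.132, -0.002]
contact_force: [0.9, 0.6, -0.1]
opening: -0.0002
grip_force: 0.0
```

```bash
python3 - <<'E'
from h import *
np.set_printoptions(precision=3,suppress=True)
p,R=meas(); print(p,toM(p),get_obs()["q"]); 
w=lambda x,y,z:[*toW([x,y]),z]
chain(p,R,[(w(-.09,.007,.15),tilt(93.45,22)),(w(-.09,.007,.12),tilt(93.45,45))],3)
I=get_image("top"); cv2.imwrite("pics/top2.png",cv2.resize(I["img"][110:260,120:320],None,fx=4,fy=4,interpolation=cv2.INTER_CUBIC))
E
```

```text
[0.52  0.042 0.143] [-0.079  0.011] [-0.063 -0.122  1.934  0.001  1.333 -1.511]
[-0.011, -0.123, -0.058, 0.033, -0.019, -0.023] rows 2.9
[0.0, -0.128, 0.0, 0.038, 0.0, 0.093] rows 2.7
```

View pics/top2.png

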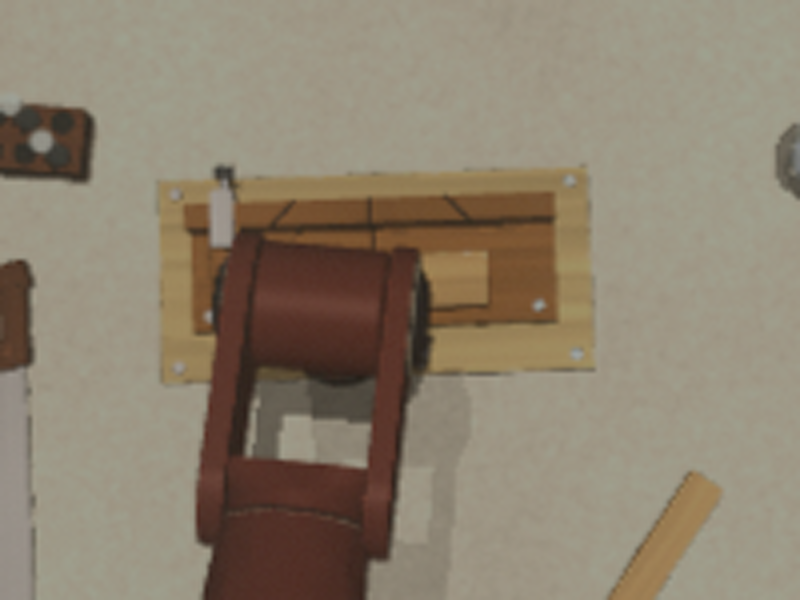

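The strip lies on the bed parallel to the fence, with its right end at (488,277). Now I tilt the shut fingers, in front of the strip.

>>> carry_out --pt "-0.004 -0.04 -0.02 0.01 -0.006 -0.01 1" --pt "-0.008 -0.08 -0.04 0.02 -0.012 -0.02 1" --pt "-0.011 -0.123 -0.058 0.033 -0.019 -0.023 1" --pt "-0.011 -0.123 -0.058 0.033 -0.019 -0.023 1"

```text
t: 10.25
tool_pos: [0.5055, 0.0375, 0.146]
tool_rot: [-0.072, 2.762, 0.017]
contact_force: [-0.1, -1.3, -0.3]
opening: 0.0002
grip_force: 0.0
```

>>> carry_out --pt "0 -0.04 0 0.012 0 0.03 1" --pt "0 -0.085 0 0.025 0 0.06 1" --pt "0 -0.128 0 0.038 0 0.093 1" --pt "0 -0.128 0 0.038 0 0.093 1" --pt "0 -0.128 0 0.038 0 0.093 1"

```text
t: 10.75
tool_pos: [0.5108, 0.0372, 0.1209]
tool_rot: [-0.063, 2.357, 0.029]
contact_force: [-0.3, -0.5, 1.3]
opening: -0.0003
grip_force: 0.0
```

```bash
python3 - <<'E'
from h import *
np.set_printoptions(precision=4,suppress=True)
o=get_obs();p,R=meas(); print(p,toM(p),R,o["q"],o["contact_force"]); 
w=lambda x,y,z:[*toW([x,y]),z]; T=tilt(93.45,45)
chain(p,R,[(w(-.085,.007,.058),T),(w(-.05,.007,.052),T)],3)
print("per 10mm mitre x, y, z:",[(T.T@np.r_[Rm@v[:2],v[2]]/.3).round(4) for v in np.eye(3)*.01])
S=get_image("scene");cv2.imwrite("pics/scene1.png",cv2.resize(S["img"][150:340,150:400],None,fx=3.15,fy=3.15,interpolation=cv2.INTER_CUBIC))
E
```

```text
[0.5108 0.0372 0.1209] [-0.089   0.0068] [[-0.7071 -0.054   0.7051]
 [-0.0369  0.9985  0.0394]
 [-0.7062  0.0019 -0.708 ]] [-0.1548 -0.6347  2.4891  0.2946  0.5334 -1.974 ] [-0.2795 -0.4993  1.2553]
[-0.001, 0.0, -0.002, 0.139, 0.0, 0.158] rows 1.3
[0.0, 0.0, 0.0, -0.069, 0.0, 0.096] rows 0.7
per 10mm mitre x, y, z: [array([-0.0236,  0.    ,  0.0236]), array([0.    , 0.0333, 0.    ]), array([-0.0236,  0.    , -0.0236])]
```

View pics/scene1.png

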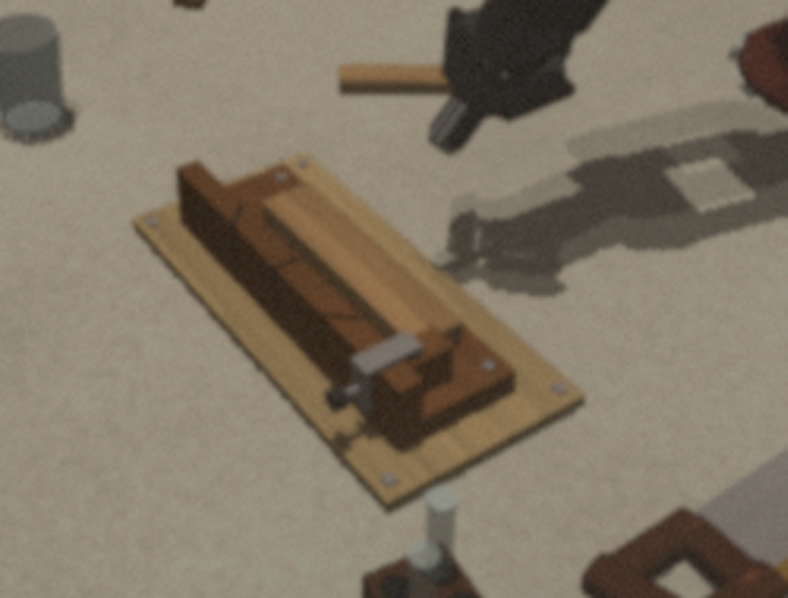

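The scene crop shows the strip flat on the bed, left end at the stop around (425,345), with a gap to the fence. The tilted finger tip is free, at (445,140). Next I lower it and push towards the fence.

>>> carry_out --pt "0 0 -0.002 0.07 0 0.08 1" --pt "-0.001 0 -0.002 0.139 0 0.158 1" --pt "-0.001 0 -0.002 0.139 0 0.158 1" --pt "-0.001 0 -0.002 0.105 0 0.206 1" --pt "-0.001 0 -0.002 0.07 0 0.254 1"

```text
t: 11.3
tool_pos: [0.5534, 0.0393, 0.056]
tool_rot: [-0.074, 2.349, 0.028]
contact_force: [-0.4, -0.1, 0.6]
opening: -0.0002
grip_force: 0.0
```

>>> carry_out --pt "0 0 0 0 0 0 1" --pt "0 0 0 0 0 0 1"

```text
t: 11.5
tool_pos: [0.5516, 0.0394, 0.0548]
tool_rot: [-0.074, 2.351, 0.028]
contact_force: [-0.8, -0.1, -0.8]
opening: 0.0002
grip_force: 0.0
```

```bash
python3 - <<'E'
from h import *
np.set_printoptions(precision=4,suppress=True)
o=get_obs();p,R=meas(); print(p,toM(p),o["q"],o["contact_force"])
E
```

```text
[0.5516 0.0394 0.0548] [-0.048   0.0066] [-0.1334 -0.309   2.4136  0.4983  0.2903 -2.1913] [-0.8302 -0.1121 -0.7638]
```

>>> carry_out --pt "0 0.028 0 0.005 0 0.005 1" --pt "0 0.056 0 0.01 0 0.01 1" --pt "0 0.056 0 0.01 0 0.01 1"

```text
t: 11.8
tool_pos: [0.5525, 0.039, 0.0519]
tool_rot: [-0.079, 2.523, 0.021]
contact_force: [0.8, 0.3, 1.0]
opening: -0.0002
grip_force: 0.0
```

```bash
python3 - <<'E'
from h import *
np.set_printoptions(precision=4,suppress=True)
o=get_obs();p,R=meas(); print(p,toM(p),o["q"],o["contact_force"],np.degrees(np.arccos(-R[2,2])))
print("per 10mm mitre x, y, z:",[(R.T@np.r_[Rm@v[:2],v[2]]/.3).round(4) for v in np.eye(3)*.01])
E
```

```text
[0.5525 0.039  0.0519] [-0.0472  0.0062] [-0.1142 -0.2578  2.3167  0.2143  0.482  -1.9073] [0.8212 0.318  0.9922] 35.35840850552821
per 10mm mitre x, y, z: [array([-0.0272, -0.0001,  0.0193]), array([-0.0001,  0.0333, -0.0001]), array([-0.0193, -0.0001, -0.0272])]
```

>>> carry_out --pt "0 0 0 -0.014 0 0.01 1" --pt "0 0 0 -0.027 0 0.019 1" --pt "0 0 0 -0.041 0 0.029 1" --pt "0 0 0 -0.054 0 0.039 1" --pt "0 0 0 -0.054 0 0.039 1"

```text
t: 12.3
tool_pos: [0.5699, 0.0406, 0.0474]
tool_rot: [-0.079, 2.529, 0.022]
contact_force: [-0.1, 0.0, 1.9]
opening: 0.0
grip_force: 0.7
```

>>> carry_out --pt "0 0 0 -0.007 0 0.005 1" --pt "0 0 0 -0.014 0 0.01 1" --pt "0 0 0 -0.02 0 0.014 1" --pt "0 0 0 -0.027 0 0.019 1" --pt "0 0 0 -0.027 0 0.019 1"

```text
t: 12.8
tool_pos: [0.5794, 0.0412, 0.047]
tool_rot: [-0.079, 2.53, 0.022]
contact_force: [0.2, -0.9, 0.5]
opening: 0.0001
grip_force: 0.0
```

```bash
python3 - <<'E'
from h import *
np.set_printoptions(precision=4,suppress=True)
o=get_obs();p,R=meas(); print(p,toM(p),o["q"],o["contact_force"],np.degrees(np.arccos(-R[2,2])))
S=get_image("scene");cv2.imwrite("pics/scene2.png",cv2.resize(S["img"][170:320,170:370],None,fx=4,fy=4,interpolation=cv2.INTER_CUBIC))
E
```

```text
[0.5794 0.0412 0.047 ] [-0.0203  0.0068] [-0.1018 -0.1665  2.2498  0.2076  0.4622 -1.8924] [ 0.2356 -0.8791  0.4536] 34.9952785654923
```

View pics/scene2.png

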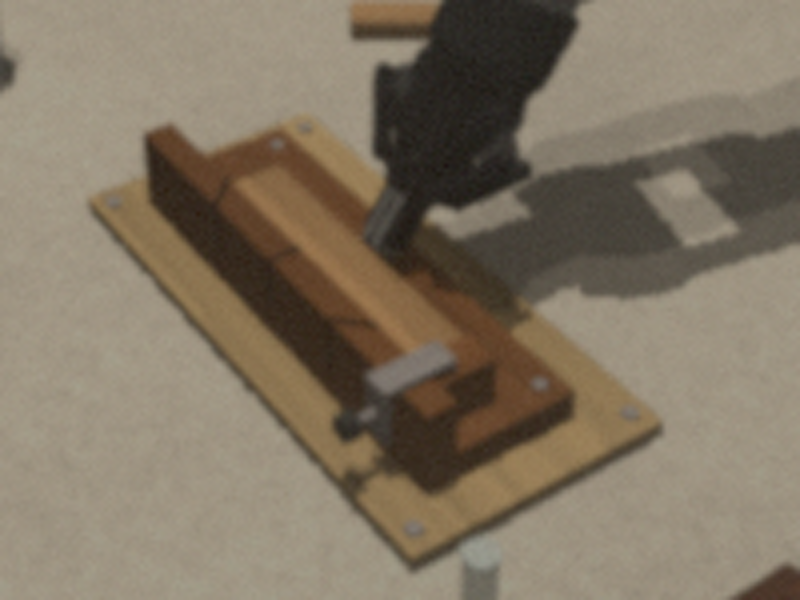

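The shut fingers touch the strip's front edge at (385,245). The strip is nearer the fence and its left end is still at the stop. I keep pushing.

>>> carry_out --pt "0 0 0 -0.006 0 0.004 1" --pt "0 0 0 -0.012 0 0.008 1" --pt "0 0 0 -0.012 0 0.008 1"

```text
t: 13.15
tool_pos: [0.5806, 0.0416, 0.0462]
tool_rot: [-0.082, 2.538, 0.023]
contact_force: [-36.8, -5.2, 28.4]
opening: -0.0
grip_force: 21.3
```

>>> carry_out --pt "0 0 0 -0.006 0 0.004 1" --pt "0 0 0 -0.01 0 0.007 1" --pt "0 0 0 -0.01 0 0.007 1"

```text
t: 13.45
tool_pos: [0.5812, 0.0417, 0.0457]
tool_rot: [-0.085, 2.545, 0.023]
contact_force: [-79.0, -12.1, 61.9]
opening: -0.0002
grip_force: 45.0
```

>>> carry_out --pt "0 0 0 0.02 0 -0.015 1" --pt "0 0 0 0.03 0 -0.1 1" --pt "0 0 0 0.03 0 -0.25 1" --pt "0 0 0 0.03 0 -0.4 1" --pt "0 0 0 0.03 0 -0.5 1"

```text
t: 13.95
tool_pos: [0.4935, 0.0361, 0.1679]
tool_rot: [-0.079, 2.526, 0.021]
contact_force: [-0.4, 0.2, 0.6]
opening: 0.0003
grip_force: 0.0
```

>>> carry_out --pt "0 0 0 0 0 0 1" --pt "0 0 0 0 0 0 1"

```text
t: 14.15
tool_pos: [0.4942, 0.0361, 0.166]
tool_rot: [-0.079, 2.527, 0.022]
contact_force: [0.2, 0.5, -0.2]
opening: 0.0001
grip_force: 0.0
```

```bash
python3 - <<'E'
from h import *
np.set_printoptions(precision=4,suppress=True)
o=get_obs();p,R=meas(); print(p,toM(p),o["q"],o["contact_force"])
I=get_image("top"); im=I["img"]; cv2.imwrite("pics/top3.png",cv2.resize(im[145:210,150:275],None,fx=6,fy=6,interpolation=cv2.INTER_CUBIC))
def prof(a,b,z,n=15):
    P=[(x,y) for x,y in zip(np.linspace(a[0],b[0],n),np.linspace(a[1],b[1],n))]
    uv=np.array([proj(I,[*toW(q),z]) for q in P],np.float32)
    v=cv2.remap(im[...,1],uv[:,:1],uv[:,1:],cv2.INTER_LINEAR).ravel()
    print([f"{q[0]*1e3:.0f},{q[1]*1e3:.0f}:{k}" for q,k in zip(P,v)])
prof((.008,-.08),(.008,-.108),.052)          # right end
for y in(-.085,-.03,.03,.09): prof((-.004,y),(-.032,y),.052)  # front edge
E
```

```text
[0.4942 0.0361 0.166 ] [-0.1056  0.0067] [-0.1437 -0.6706  2.3774  0.1561  0.837  -1.8456] [ 0.1727  0.4804 -0.1938]
['8,-80:115', '8,-82:114', '8,-84:114', '8,-86:114', '8,-88:116', '8,-90:117', '8,-92:116', '8,-94:100', '8,-96:81', '8,-98:81', '8,-100:81', '8,-102:80', '8,-104:80', '8,-106:79', '8,-108:80']
['-4,-85:115', '-6,-85:115', '-8,-85:115', '-10,-85:114', '-12,-85:111', '-14,-85:85', '-16,-85:61', '-18,-85:72', '-20,-85:77', '-22,-85:77', '-24,-85:78', '-26,-85:78', '-28,-85:79', '-30,-85:80', '-32,-85:81']
['-4,-30:117', '-6,-30:115', '-8,-30:112', '-10,-30:107', '-12,-30:89', '-14,-30:69', '-16,-30:70', '-18,-30:72', '-20,-30:76', '-22,-30:77', '-24,-30:77', '-26,-30:79', '-28,-30:80', '-30,-30:81', '-32,-30:81']
['-4,30:117', '-6,30:116', '-8,30:114', '-10,30:109', '-12,30:100', '-14,30:70', '-16,30:61', '-18,30:70', '-20,30:75', '-22,30:78', '-24,30:80', '-26,30:81', '-28,30:81', '-30,30:79', '-32,30:77']
['-4,90:116', '-6,90:115', '-8,90:115', '-10,90:114', '-12,90:108', '-14,90:89', '-16,90:62', '-18,90:71', '-20,90:81', '-22,90:82', '-24,90:82', '-26,90:83', '-28,90:81', '-30,90:79', '-32,90:76']
```

View pics/top3.png

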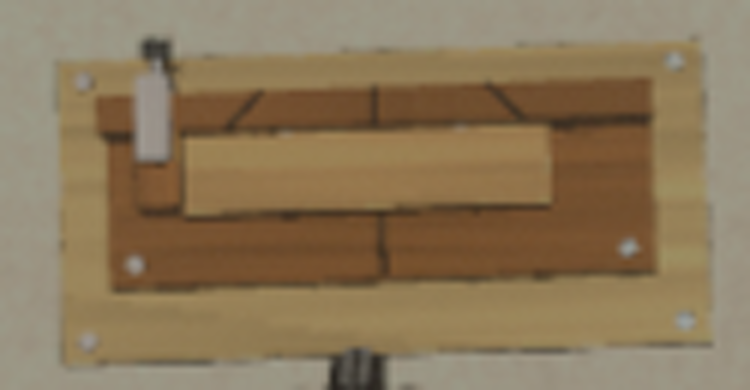

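The view shows the long edge against the fence, with the front edge at x ≈ -14 mm all along. The left end is at the stop (183,170) and the right end at (550,165). A gentle nudge on the right end will make sure of the stop contact.

```bash
python3 - <<'E'
from h import *
p,R=meas(); w=lambda x,y,z:[*toW([x,y]),z]; T=tilt(93.45,35)
chain(p,R,[(w(-.06,-.125,.12),T),(w(.002,-.125,.048),T),(w(.002,-.115,.048),T)],3)
E
```

```text
[0.0, 0.0, 0.001, -0.04, -0.44, 0.209] rows 2.9
[0.0, 0.0, 0.0, -0.032, 0.001, 0.315] rows 1.9
[0.0, 0.0, 0.0, 0.0, 0.033, 0.0] rows 0.2
```

>>> carry_out --pt "0 0 0 -0.013 -0.147 0.05 1" --pt "0 0 0 -0.027 -0.293 0.1 1" --pt "0 0 0 -0.04 -0.44 0.15 1" --pt "0 0 0 -0.04 -0.44 0.209 1" --pt "0 0 0 -0.04 -0.44 0.209 1"

```text
t: 14.7
tool_pos: [0.5461, -0.0933, 0.1152]
tool_rot: [-0.074, 2.539, 0.027]
contact_force: [-0.3, -0.1, 0.2]
opening: 0.0003
grip_force: 0.0
```

>>> carry_out --pt "0 0 0 -0.016 0 0.157 1" --pt "0 0 0 -0.025 0 0.25 1" --pt "0 0 0 -0.032 0 0.315 1" --pt "0 0 0 -0.032 0 0.315 1" --pt "0 0 0 -0.032 0 0.315 1"

```text
t: 15.2
tool_pos: [0.6089, -0.0878, 0.0477]
tool_rot: [-0.081, 2.532, 0.024]
contact_force: [0.3, 0.0, -0.1]
opening: 0.0
grip_force: 0.0
```

```bash
python3 - <<'E'
from h import *
np.set_printoptions(precision=4,suppress=True)
o=get_obs();p,R=meas(); print(p,toM(p),o["q"],o["contact_force"])
E
```

```text
[ 0.6089 -0.0878  0.0477] [ 0.0015 -0.1239] [-0.3764 -0.0645  2.1561  0.4912  0.5411 -2.3694] [ 0.3213  0.0478 -0.0629]
```

>>> carry_out --pt "0 0 0 0 0.015 0 1" --pt "0 0 0 0 0.03 0 1" --pt "0 0 0 0 0.04 0 1" --pt "0 0 0 0 0.045 0 1" --pt "0 0 0 0 0.045 0 1"

```text
t: 15.7
tool_pos: [0.6089, -0.0754, 0.0493]
tool_rot: [-0.079, 2.529, 0.022]
contact_force: [0.7, 0.1, 0.2]
opening: 0.0
grip_force: 0.0
```

>>> carry_out --pt "0 0 0 0 0.003 0 1" --pt "0 0 0 0 0.006 0 1" --pt "0 0 0 0 0.006 0 1"

```text
t: 16.0
tool_pos: [0.6087, -0.0739, 0.0488]
tool_rot: [-0.079, 2.53, 0.022]
contact_force: [-0.7, 0.8, -0.3]
opening: 0.0
grip_force: 0.0
```

Still free at y ≈ -110 mm, so I step further in.

>>> carry_out --pt "0 0 0 0 0.003 0 1" --pt "0 0 0 0 0.006 0 1" --pt "0 0 0 0 0.008 0 1" --pt "0 0 0 0 0.008 0 1"

```text
t: 16.4
tool_pos: [0.6086, -0.0714, 0.0488]
tool_rot: [-0.079, 2.53, 0.022]
contact_force: [-0.6, -0.2, -0.6]
opening: 0.0001
grip_force: 0.0
```

>>> carry_out --pt "0 0 0 0 0.003 0 1" --pt "0 0 0 0 0.006 0 1" --pt "0 0 0 0 0.006 0 1"

```text
t: 16.7
tool_pos: [0.6085, -0.0696, 0.0488]
tool_rot: [-0.079, 2.53, 0.022]
contact_force: [0.7, 0.3, 0.3]
opening: -0.0001
grip_force: 0.0
```

>>> carry_out --pt "0 0 0 0 0.003 0 1" --pt "0 0 0 0 0.006 0 1" --pt "0 0 0 0 0.006 0 1"

```text
t: 17.0
tool_pos: [0.6084, -0.0679, 0.0489]
tool_rot: [-0.079, 2.529, 0.022]
contact_force: [-0.4, -0.7, -0.1]
opening: 0.0002
grip_force: 0.2
```

>>> carry_out --pt "0 0 0 0 0.003 0 1" --pt "0 0 0 0 0.006 0 1" --pt "0 0 0 0 0.006 0 1"

```text
t: 17.3
tool_pos: [0.6086, -0.0669, 0.0491]
tool_rot: [-0.079, 2.529, 0.02]
contact_force: [-0.4, -5.3, -0.3]
opening: 0.0002
grip_force: 2.1
```

>>> carry_out --pt "0 0 0 0 -0.03 0 1" --pt "0 0 0 0.03 -0.05 -0.12 1" --pt "0 0 0 0.05 -0.05 -0.28 1" --pt "0 0 0 0.05 -0.05 -0.4 1" --pt "0 0 0 0.05 -0.05 -0.4 1"

```text
t: 17.8
tool_pos: [0.5296, -0.0874, 0.145]
tool_rot: [-0.079, 2.52, 0.016]
contact_force: [0.8, -1.3, 0.8]
opening: -0.0001
grip_force: 0.0
```

>>> carry_out --pt "0 0 0 0 0 0 1" --pt "0 0 0 0 0 0 1"

```text
t: 18.0
tool_pos: [0.5278, -0.0856, 0.1372]
tool_rot: [-0.079, 2.532, 0.024]
contact_force: [-0.2, 0.5, -0.4]
opening: -0.0004
grip_force: 0.0
```

```bash
python3 - <<'E'
from h import *
np.set_printoptions(precision=4,suppress=True)
p,R=meas(); w=lambda x,y,z:[*toW([x,y]),z]; T=tilt(93.45,37); d=lambda s:np.array(w(-.0145,.045,.052))-s*T[:,2]
print(toM(p),p[2])
chain(p,R,[(d(.08),T),(d(.012),T)],3)
E
```

```text
[-0.0794 -0.1167] 0.13715475564835172
[0.0, -0.012, 0.001, -0.006, 0.539, 0.09] rows 3.3
[0.0, 0.0, 0.0, 0.0, 0.0, 0.227] rows 1.4
```

>>> carry_out --pt "0 -0.003 0 -0.002 0.13 0 1" --pt "0 -0.006 0 -0.004 0.27 0 1" --pt "0 -0.012 0.001 -0.006 0.41 0.04 1" --pt "0 -0.012 0.001 -0.006 0.539 0.09 1" --pt "0 -0.012 0.001 -0.006 0.539 0.09 1"

```text
t: 18.5
tool_pos: [0.5327, 0.0816, 0.1121]
tool_rot: [-0.084, 2.5, 0.03]
contact_force: [0.2, -0.8, -1.2]
opening: 0.0003
grip_force: 0.0
```

>>> carry_out --pt "0 0 0 0 0 0.1 1" --pt "0 0 0 0 0 0.19 1" --pt "0 0 0 0 0 0.2 1" --pt "0 0 0 0 0 0.2 1"

```text
t: 18.9
tool_pos: [0.5703, 0.0783, 0.0669]
tool_rot: [-0.073, 2.497, 0.025]
contact_force: [-0.0, -0.3, 0.1]
opening: -0.0001
grip_force: 0.0
```

```bash
python3 - <<'E'
from h import *
np.set_printoptions(precision=4,suppress=True)
o=get_obs();p,R=meas(); w=lambda x,y,z:[*toW([x,y]),z]; T=R
print(toM(p),p[2],o["contact_force"],np.degrees(np.arccos(-R[2,2])),o["q"])
chain(p,R,[(np.array(w(-.0145,.045,.052)),T)],3)
E
```

```text
[-0.027   0.0443] 0.06689405602827542 [-0.0425 -0.2819  0.1451] 36.88188229804616 [-0.0145 -0.2315  2.2743  0.1002  0.4583 -1.7191]
[0.0, 0.0, 0.0, -0.004, 0.002, 0.065] rows 0.4
```

>>> carry_out --pt "0 0 0 -0.002 0.002 0.03 1" --pt "0 0 0 -0.004 0.002 0.055 1" --pt "0 0 0 -0.004 0.002 0.062 1" --pt "0 0 0 -0.004 0.002 0.062 1"

```text
t: 19.3
tool_pos: [0.5835, 0.0798, 0.0555]
tool_rot: [-0.073, 2.492, 0.025]
contact_force: [0.3, -0.2, 0.2]
opening: -0.0001
grip_force: 0.0
```

>>> carry_out --pt "0 0 0 0 0 0.003 1" --pt "0 0 0 0 0 0.005 1" --pt "0 0 0 0 0 0.005 1"

```text
t: 19.6
tool_pos: [0.5844, 0.08, 0.0543]
tool_rot: [-0.074, 2.492, 0.025]
contact_force: [-0.2, -0.1, -1.3]
opening: -0.0001
grip_force: 0.0
```

>>> carry_out --pt "0 0 0 0 0 0.004 1" --pt "0 0 0 0 0 0.008 1" --pt "0 0 0 0 0 0.008 1"

```text
t: 19.9
tool_pos: [0.5859, 0.0802, 0.0527]
tool_rot: [-0.074, 2.492, 0.025]
contact_force: [-11.7, -1.3, 9.5]
opening: -0.0002
grip_force: 7.3
```

>>> carry_out --pt "0 0 0 0 0 0.003 1" --pt "0 0 0 0 0 0.006 1" --pt "0 0 0 0 0 0.006 1"

```text
t: 20.2
tool_pos: [0.5864, 0.0803, 0.0521]
tool_rot: [-0.075, 2.494, 0.025]
contact_force: [-33.7, -5.7, 30.3]
opening: -0.0002
grip_force: 22.2
```

>>> carry_out --pt "0 0 0 0 0 0 1" --pt "0 0 0 0 0 0 1" --pt "0 0 0 0 0 0 1"

```text
t: 20.5
tool_pos: [0.5864, 0.0803, 0.0521]
tool_rot: [-0.075, 2.494, 0.025]
contact_force: [-32.0, -4.6, 29.7]
opening: 0.0002
grip_force: 21.5
```

```bash
python3 - <<'E'
from h import *
o=get_obs(); print(toM(o["tool_pos"]),o["contact_force"])
a=get_image("top")["img"][120:220,140:280]; b=get_image("scene")["img"][180:310,180:362]
f=lambda i,s:cv2.resize(i,(s,300),interpolation=cv2.INTER_CUBIC)
cv2.imwrite("pics/fin.png",cv2.vconcat([f(a,420),f(b,420)]))
E
```

```text
[-0.01092647  0.04530496] [-31.95341659  -4.56133701  29.67243993]
```

View pics/fin.png

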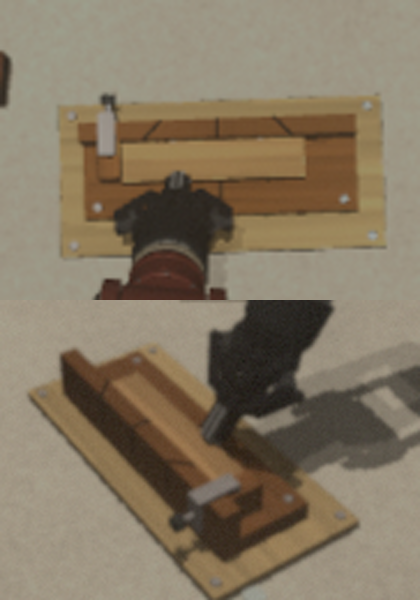

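The picture shows the strip flush along the fence with its left end at the stop (122,162). The finger tip presses its front top edge at (178,178), on the stop's side of the middle slot (218). The force is steady at about 32 N into the fence and 30 N down.

```bash
python3 -c "
from station import finish_job; print(finish_job())"
```

```text
the job is handed in; nothing more can be done
None
```

The strip lies flat on the bed, flush to the fence and against the stop. It is held by one slanting push (about 32 N into the fence, 30 N down), 45 mm to the stop's side of the middle slot; the job is handed in (the hand-in gave no verdict), and one earlier push peaked near 100 N, under the 120 N wrist limit.

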